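# Key the disc carrier onto the wear tester's spindle

### The job

Take the flanged steel hub with the tab in its bore from the rubber mat and slip it, flange down, onto the upright spindle of the grey wear tester. Turn it there under light pressure, by feel, until its tab drops into the spindle's keyway, let it go down fully home with its flange flat on the seat, and let go; do not force it, and leave the other things on the table where they are.

Things in the scene. Friction and masses are not known exactly. Their poses are not given: they have to be found in the camera images.
- hub: keyed hub, loose, steel, 0.15 to 0.3 kg, standing flange down on the 3 mm rubber mat: round flange 64 mm across, 8 mm thick; on it a round neck 42 mm in diameter (grip it there) up to 46 mm above the underside; bore 28.4 mm right through. An ear on the flange's rim, 14 mm wide, reaching 42 mm from the axis, marks the tab's side. Origin: centre of the underside, z up the bore, tab on the -x side
- tab (a point): lower inner edge of the hub's one tab: it is 8 mm wide, on the bore's -x side, stands 6 mm into the bore (inner face 8 mm from the axis) and spans 10 to 20 mm above the hub's underside. At the start the tab faces the robot (world -x) give or take 52 degrees. Axes as the hub's
- tester: wear tester, fixed: a grey drive unit 270 x 220 mm, top 66 mm above the table, on it an 80 mm steel seat flange with an upright steel spindle in its middle; its -x side is the front, with a black panel. A column 141 mm high stands in a rear corner at x 112, y 85 mm. Origin: on the table under the spindle. It stands at most 40 N of contact force from the hub, pressing, sideways or twisting
- seat (a point): centre of the seat flange's top, on the spindle's axis, 72 mm above the table; axes as the tester's. A hub slipped on stops with its tab on the spindle's end, its underside 16 mm above this point, until the tab meets the keyway (within about 6 degrees); then it can go down to 0 mm, flat on the seat. Seat and spindle float on a spring: they sink when pressed over 5 N, then 1 mm for each 5 N
- spindle_end (a point): centre of the spindle's top end, 26 mm above the seat; axes as the tester's. Spindle 26 mm in diameter, 2 mm bevel. One keyway 10.5 mm wide, floor 6.5 mm from the axis, open at the top, down to 8 mm above the seat. The spindle is braked (it does not turn with the hub) at an unknown angle: the keyway faces the tester's front (-x) give or take 37 degrees; no reading tells where
- collar: bystander: plain steel collar without tab or flange, 40 mm in diameter, 30 mm high, bore 24 mm, standing on the mat
- weight: bystander: brass weight 38 mm in diameter with a small knob, 57 mm high, standing on the mat
- puck: bystander: black resin specimen puck 40 mm in diameter, 22 mm high, lying on the mat
- dial_gauge: bystander: dial gauge on a round 90 mm steel foot, about 180 mm high, at the back
- spanner: bystander: open-ended spanner 170 mm long lying behind the tester
- bowl: bystander: black bowl 120 mm wide, 50 mm high, at the robot's left beyond the tester
Not all that is in view belongs to the job. Leave any pink look-alike of the hub alone.

How it is judged:
By the outcome, as a careful person would: the job done as asked, in the order asked, and still so for the second after the job is handed in, with the robot touching nothing.
It also fails if it takes over 51 s, if anything falls off the work surface, if the arm or the gripper's body presses on something with over 40 N, if the wrist force passes 120 N, or if a joint passes its speed limit or range.

### The arm

A 7-joint arm with a two-finger parallel gripper is mounted at the origin on the work surface. World frame = base frame: x ahead of the robot, y to its left, z up, the work surface at z = 0. Lengths are in m, angles in degrees, forces in N, time in s.
With the tool pointing down it reaches from about 0.4 to 0.9 m from the base axis. Payload 5.5 kg.
Tool frame: the origin (TCP) lies at the very end of the fingers, on their centre line; the grasp point (between the pads) lies 19 mm behind it (arm.grip_point_offset is the distance from the TCP to the grasp point, in m); z points along the fingers, y is the direction in which the jaws open and shut (so a half turn about z gives the same grasp; the last joint's range is limited). The gripper opens to 92 mm and grips with 3 to 60 N. Pads are 19 mm wide; open, the fingers measure 130 mm over their backs; the gripper's body (75 mm by 190 mm) begins 47 mm behind the grasp point.
Start: joints at [87.674, 28.699, -24.465, 88.831, 12.651, 65.22, -12.049], TCP at [0.194, -0.62, 0.227] pointing down, gripper open.
Joint ranges: [-164.97, 164.97], [-17.58, 116.51], [-87.97, 89.64], [11.32, 138.91], [-80.73, 260.73], [10.89, 115.49], [-147.41, 147.41]. Speed limits (degrees/s): [147.25, 147.25, 180, 180, 180, 180, 180].

### API

Orientations are given as [roll, pitch, yaw] about the fixed x, y, z axes, in that order (R = Rz(yaw) Ry(pitch) Rx(roll)).
In Python, from cell import arm, eyes, workorder gives the robot as it stands.
- The arm moves only by the shell command python3 -m handwheel 'ROWS'. ROWS is JSON, a list of rows, each an object with "jaw": the closure, from 0 (fully open) to 1 (shut); "offset": the shift along the world's x, y, z in cm, a list of three; "twist": the turn about the world's z in degrees. In form: [{"jaw": jaw, "offset": [x, y, z], "twist": twist}, ...]. A call has 1 to 12 rows; each row is the pose to reach, as a shift and turn from the pose commanded when the call began; what a row does not reach only later rows make up. A row lasts 1/10 s, in which the tool goes at most 50 mm and 8.59 degrees, less where a joint would pass 70% of its speed; a pose out of reach is approached as far as the arm can. A call with a gripper value outside its range is refused whole. The fingers move at their own pace and stop on an object; the grip force is fixed at half the most. Time passes only in rows, so rows that repeat a pose let the fingers close. It gives the time, the measured TCP pose, the force and the opening at its end, in the units of the state.
- arm.get_state(): the state, without advancing time (a new reading comes with each control period).
- eyes.snapshot(name): name is "scene" or "top"; returns the picture (420x560x3 uint8, blue, green, red); there is no depth.
- eyes.get_calibration(name): a dict with "vfov" (degrees; the focal length in pixels is half the picture's height over the tangent of half this angle, whatever the lens; pixels are square), "cx", "cy" (the principal point, pixels), "R" (3x3) and "t" (3): a world point X has camera coordinates R X + t. Camera axes: x right, y down, z forward; pixel columns grow to the right and rows downward; lengths in m; the calibration is good to about 2 mm. A picture is of the moment at which its call begins. get_calibration takes no time and is no camera call.
- workorder.job_done(): hands the job in, once; it reports no verdict.
The state is a dict: "time_s": time; "joint_positions": joint angles; "qvel": joint speeds; "effort": joint torques, N m; "eef_pos": TCP position; "ee_rot": TCP orientation; "ft_force": force on the tool from outside, world axes, zero at the start; "ft_torque": the same for the moment, N m; "width": opening from 0.0 (shut) to 1.0 (fully open).
Only numpy, scipy, OpenCV 4.12 (cv2) and the standard library are available. Lean on these libraries where they do the work, as an engineer would, in place of code of your own. Each camera call takes 0.05 s, during which the arm holds its last target. There are 200 camera calls.

## Working session

There is one attempt and no reset: what is moved stays moved. The work goes in short steps, Python scripts to look and compute and a shell command to move; the robot and the scene stay as the last step left them, time stands still between calls to the robot, and variables do not carry over. Pictures are saved under pics/ and viewed, about 8 in all and at most 12, crops included, and the job is handed in when it is done.

```bash
mkdir -p pics; python3 - <<'E'
from cell import arm,eyes
import cv2
for n in("scene","top"):
    cv2.imwrite(f"pics/{n}0.png",eyes.snapshot(n)); print(n,eyes.get_calibration(n))
s=arm.get_state();print(s['time_s'],s['eef_pos'],s['ee_rot'],s['ft_force'],s['width'])
E
```

```text
scene {'vfov': 53.22347781344142, 'cx': 284.28249677575866, 'cy': 202.03024973662173, 'R': array([[ 0.88458693,  0.46628778,  0.00903698],
       [ 0.31875885, -0.59034052, -0.74154627],
       [-0.34043906,  0.65884276, -0.67084087]]), 't': array([-0.47501433, -0.10008736,  1.46077339])}
top {'vfov': 53.405898024729275, 'cx': 274.2973822182256, 'cy': 210.106043891374, 'R': array([[-0.02791144, -0.99948901,  0.01557799],
       [-0.99186782,  0.02575599, -0.12463892],
       [ 0.124174  , -0.01893016, -0.99207987]]), 't': array([5.43772154e-04, 5.44122334e-01, 1.06948710e+00])}
0.1 [ 0.19421615 -0.6196735   0.22579177] [-1.79902078e+02 -2.65876753e-03  1.74093304e+01] [-0.0564371  -0.1110304   0.50374912] 1.0006829273047724
```

View pics/top0.png

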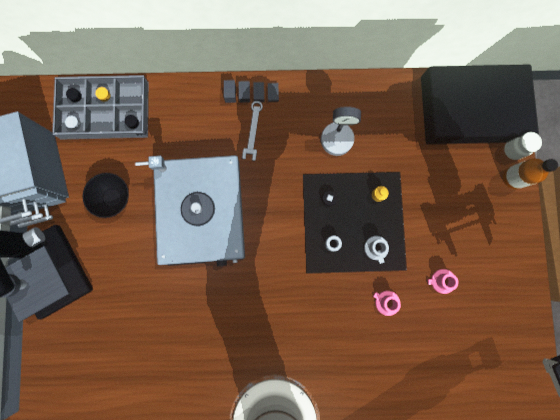

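View pics/scene0.png

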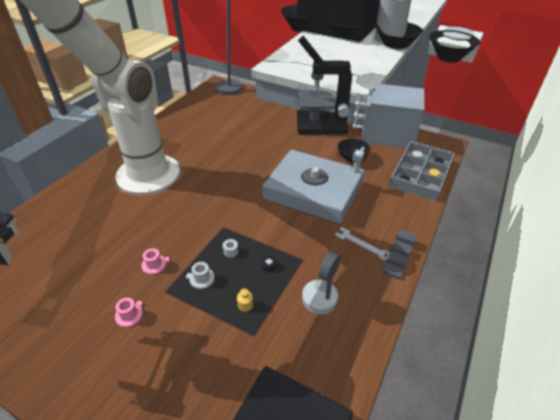

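Top view: the hub is at about (377,248) with its ear toward (382,261), the collar is at (334,243), and the spindle is at (196,208). I'll enlarge the hub and the tester.

```bash
cat > h.py <<'E'
import numpy as np,cv2
from cell import arm,eyes
def ray(n,u,v,z):
    c=eyes.get_calibration(n);f=210/np.tan(np.radians(c['vfov']/2))
    R,t=np.array(c['R']),np.array(c['t']);o=-R.T@t
    d=R.T@np.array([(u-c['cx'])/f,(v-c['cy'])/f,1.]);return (o+d*(z-o[2])/d[2])[:3]
def proj(n,X):
    c=eyes.get_calibration(n);f=210/np.tan(np.radians(c['vfov']/2))
    p=np.array(c['R'])@np.array(X)+c['t'];return p[0]/p[2]*f+c['cx'],p[1]/p[2]*f+c['cy']
def crop(im,u,v,h,k):return cv2.resize(im[v-h:v+h,u-h:u+h],None,fx=k,fy=k,interpolation=cv2.INTER_CUBIC)
E
python3 - <<'E'
from h import *
a=cv2.imread("pics/top0.png");b=cv2.imread("pics/scene0.png")
g=lambda im,u,v,h:cv2.resize(im[v-h:v+h,u-h:u+h],(400,300) if 0 else (300,300),interpolation=cv2.INTER_CUBIC)
im=np.vstack([np.hstack([g(a,377,248,25),g(a,197,208,25)]),np.hstack([g(b,202,273,25),g(b,315,173,25)])])
cv2.imwrite("pics/c1.png",im)
print(ray("top",377,246,.049),ray("top",196,207,.098),ray("top",198,209,.072),proj("top",[0,0,0]))
E
```

```text
[ 0.44153311 -0.27707471  0.049     ] [0.54875549 0.18132581 0.098     ] [0.54706577 0.18067779 0.072     ] (np.float64(274.50964911929844), np.float64(422.50964119339744))
```

View pics/c1.png

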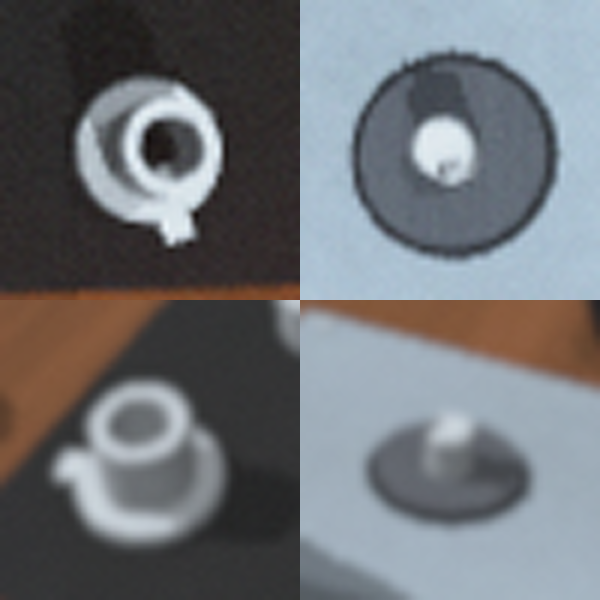

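```bash
python3 - <<'E'
from h import *
np.set_printoptions(precision=4,suppress=True)
c1=ray("top",379.3,247.8,.049);c2=ray("top",376.6,247.6,.011);e=ray("top",381.8,262,.011)
print(c1,c2,e,np.degrees(np.arctan2(*(e-c2)[1::-1])))
print("scene hub",ray("scene",177+138/6,248+(425-300)/6,.049),ray("scene",177+148/6,248+(465-300)/6,.011))
print("top sp",ray("top",172+144/6,183+150/6,.098),ray("top",172+155/6,183+155/6,.072))
print("scene sp",ray("scene",290+150/6,148+(425-300)/6,.098),ray("scene",290+149/6,148+(470-300)/6,.072))
# tester edges direction: corners
for p in((155,160),(241,156),(243,262),(157,265)):print(ray("top",*p,.066))
im=np.mean([eyes.snapshot("top").astype(float) for _ in range(6)],0)
g=im[200:217,186:207].mean(2).astype(int);print(g)
b=im[215:282,300:412].astype(np.uint8)
d=cv2.resize(im[195:222,183:210].astype(np.uint8),(540,540),interpolation=cv2.INTER_CUBIC);cv2.imwrite("pics/c2.png",d)
E
```

```text
[ 0.4367 -0.2828  0.049 ] [ 0.4385 -0.2857  0.011 ] [ 0.3999 -0.2974  0.011 ] -163.1735861722647
scene hub [ 0.4404 -0.2872  0.049 ] [ 0.4353 -0.2809  0.011 ]
top sp [0.5462 0.1813 0.098 ] [0.5475 0.1811 0.072 ]
scene sp [0.5499 0.1824 0.098 ] [0.553  0.1779 0.072 ]
[0.6789 0.2922 0.066 ]
[0.6842 0.0693 0.066 ]
[0.41   0.0691 0.066 ]
[0.4086 0.2851 0.066 ]
[[106 106 105  97  72  74  73  74  74  73  74  74  74  81 104 104 107 109
  109 105 105]
 [106 107 106  99  84  75  75  73  73  79  80  78  73  78  95 103 108 109
  109 107 107]
 [106 106 105 102 100  75  75  97 132 140 148 117  96  81  82 103 106 108
  110 106 105]
 [106 106 105 102  99  83 122 179 205 208 214 192 164 119  79  98 106 111
  109 107 106]
 [107 107 105 103 102 120 196 227 227 228 229 228 216 169  96  81 106 110
  108 107 106]
 [108 107 105 102 112 165 227 227 229 229 230 229 227 208 144  87 106 107
  109 108 104]
 [107 106 105 104 128 195 228 230 231 231 230 230 230 224 180 103 104 106
  109 110 106]
 [106 108 107 104 138 209 230 230 229 230 228 228 228 224 197 124 103 107
  108 109 106]
 [107 108 105  99 132 213 230 230 228 227 227 226 224 225 199 129 109 108
  110 109 107]
 [106 110 103  90 118 195 224 229 226 217 213 206 206 222 187 128 111 109
  111 109 106]
 [107 108 106  89  98 143 206 226 222 166 174 167 191 210 168 134 110 109
  109 109 107]
 [108 109 104  90  91 106 160 203 212 132 174 192 204 195 154 127 104 110
  110 110 108]
 [107 109 105  97  92  91  97 134 170 156 176 206 194 174 139 111 106 110
  110 108 108]
 [107 109 108 105  96  90  91  92  96 127 160 176 148 114  98 106 107 109
  109 110 106]
 [110 109 108 107 103  91  91  92  92  92  96  99 101 106 107 106 105 108
  109 109 107]
 [109 110 109 108 104  98  98  98  98  99 106 105 108 107 107 106 107 109
  111 110 108]
 [109 109 109 108 107 108 107 108 108 106 104 105 107 106 107 106 106 108
  110 109 107]]
```

View pics/c2.png

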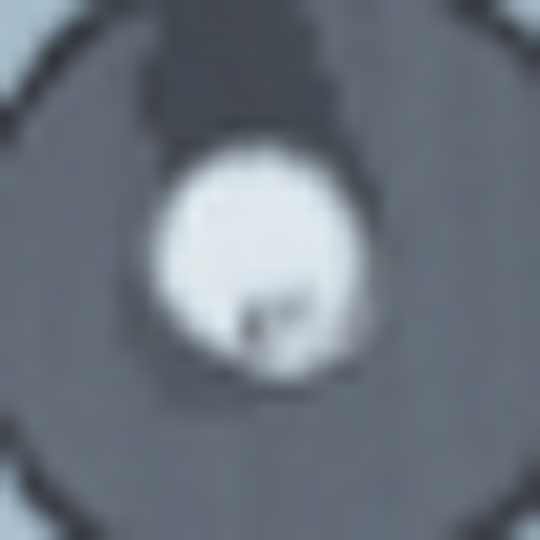

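The keyway corner shows at crop pixel (245,305)–(305,290) from spindle centre (257,255), so the keyway is at roughly -162° yaw. The hub's ear is at about -163°, which is nearly aligned already. I'll go above the hub.

```bash
python3 -m handwheel '[{"jaw":0.3,"offset":[24.4,33.6,-5],"twist":0},{"jaw":0.3,"offset":[24.4,33.6,-5],"twist":0},{"jaw":0.3,"offset":[24.4,33.6,-5],"twist":0},{"jaw":0.3,"offset":[24.4,33.6,-5],"twist":0},{"jaw":0.3,"offset":[24.4,33.6,-5],"twist":0},{"jaw":0.3,"offset":[24.4,33.6,-5],"twist":0},{"jaw":0.3,"offset":[24.4,33.6,-5],"twist":0},{"jaw":0.3,"offset":[24.4,33.6,-5],"twist":0},{"jaw":0.3,"offset":[24.4,33.6,-5],"twist":0},{"jaw":0.3,"offset":[24.4,33.6,-5],"twist":0},{"jaw":0.3,"offset":[24.4,33.6,-5],"twist":0},{"jaw":0.3,"offset":[24.4,33.6,-5],"twist":0}]'
python3 - <<'E'
from h import *
s=arm.get_state();print(s['joint_positions'],s['ee_rot'],s['ft_force'])
b=eyes.snapshot("scene");print(proj("scene",s['eef_pos']),proj("scene",[.438,-.284,.049]))
cv2.imwrite("pics/s1.png",crop(b,205,255,50,6))
E
```

```text
time_s: 1.6
eef_pos: [0.4375, -0.286, 0.1768]
ee_rot: [180.0, 0.0, 17.3]
ft_force: [-0.3, 0.2, -0.4]
width: 0.697
[ 57.77838746  20.41790694 -33.21464689 109.6445365   13.75641612
  53.85485586 -54.70865624] [1.79960941e+02 3.72849668e-02 1.72634922e+01] [-0.28650863  0.17458526 -0.44507015]
(np.float64(192.63166210826307), np.float64(234.1962173180547)) (np.float64(199.98781629554583), np.float64(267.62743495042264))
```

View pics/s1.png

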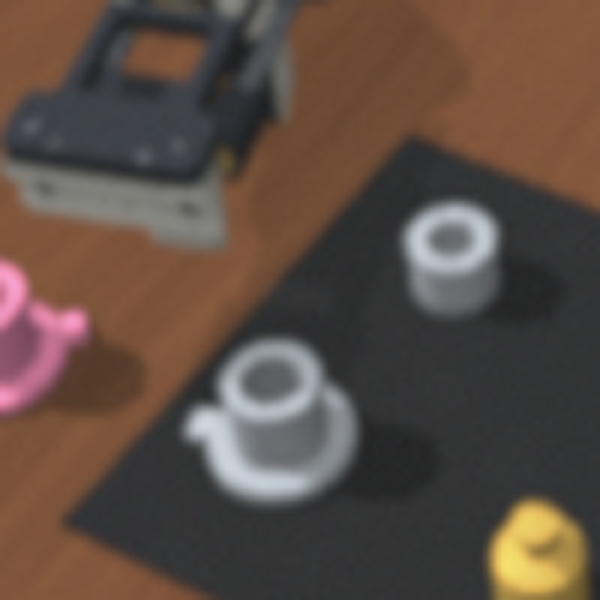

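The gripper sits at about (174,241) here, but I predicted (192,234). I'll check this with a wider view.

```bash
python3 - <<'E'
from h import *
b=eyes.snapshot("scene");a=eyes.snapshot("top")
s=arm.get_state()['eef_pos'];print(proj("top",s),proj("scene",s))
for n,i in(("top",a),("scene",b)):
    u,v=proj(n,s);cv2.circle(i,(int(u),int(v)),2,(0,0,255),-1)
g=lambda im,u,v:cv2.resize(im[v-70:v+70,u-50:u+50],(400,560),interpolation=cv2.INTER_CUBIC)
cv2.imwrite("pics/s2.png",np.hstack([g(b,195,215),g(a,377,250)]))
E
```

```text
(np.float64(395.397523208195), np.float64(245.41856781322798)) (np.float64(192.70860363676547), np.float64(234.1525923560925))
```

View pics/s2.png

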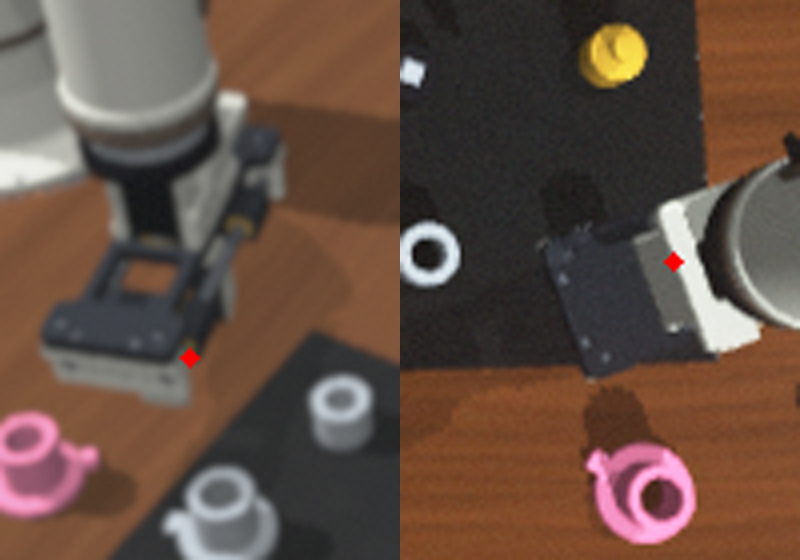

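```bash
python3 - <<'E'
from h import *
from scipy.spatial.transform import Rotation as Ro
st=arm.get_state();s=np.array(st['eef_pos']);M=Ro.from_euler('xyz',st['ee_rot'],degrees=True).as_matrix();print(M.round(2))
out=[]
for n,(u,v) in(("scene",(195,215)),("top",(377,250))):
    im=cv2.resize(eyes.snapshot(n),None,fx=4,fy=4,interpolation=cv2.INTER_CUBIC)
    P=lambda l:np.array([np.multiply(proj(n,s+M@np.array(q)),4) for q in l],np.int32)
    def box(x,y0,y1,z0,z1,c):
        for z in(z0,z1):cv2.polylines(im,[P([(-x,y0,z),(x,y0,z),(x,y1,z),(-x,y1,z)])],True,c,1)
    box(.0375,-.095,.095,-.066,-.13,(0,255,0))
    for k in(1,-1):box(.0095,k*.032,k*.051,0,-.066,(0,0,255))
    out.append(im[(v-70)*4:(v+70)*4,(u-50)*4:(u+50)*4])
cv2.imwrite("pics/s3.png",np.hstack(out))
E
```

```text
[[ 0.96  0.3  -0.  ]
 [ 0.3  -0.96 -0.  ]
 [-0.    0.   -1.  ]]
```

View pics/s3.png

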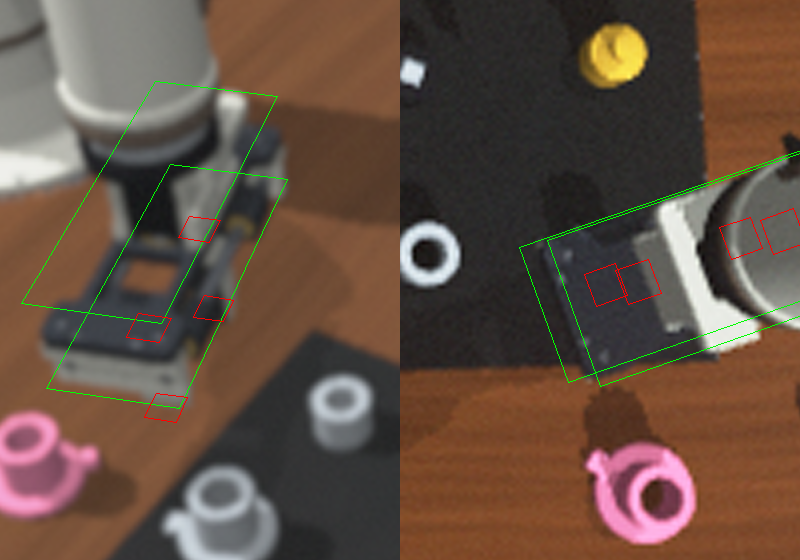

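The overlay agrees with the picture: the body box is right and the far fingertip is at (215,310). I'll descend and grip.

```bash
python3 -m handwheel '[{"jaw":0.3,"offset":[0,0,-5],"twist":0},{"jaw":0.3,"offset":[0,0,-10],"twist":0},{"jaw":0.3,"offset":[0,0,-13],"twist":0},{"jaw":0.3,"offset":[0,0,-15.5],"twist":0},{"jaw":0.3,"offset":[0,0,-15.5],"twist":0},{"jaw":0.3,"offset":[0,0,-15.5],"twist":0},{"jaw":0.3,"offset":[0,0,-15.5],"twist":0}]'
python3 -m handwheel '[{"jaw":1,"offset":[0,0,0],"twist":0},{"jaw":1,"offset":[0,0,0],"twist":0},{"jaw":1,"offset":[0,0,0],"twist":0},{"jaw":1,"offset":[0,0,0],"twist":0},{"jaw":1,"offset":[0,0,0],"twist":0},{"jaw":1,"offset":[0,0,0],"twist":0},{"jaw":1,"offset":[0,0,0],"twist":0},{"jaw":1,"offset":[0,0,0],"twist":0}]'
```

```text
time_s: 2.55
eef_pos: [0.4396, -0.285, 0.0232]
ee_rot: [179.9, -0.1, 17.4]
ft_force: [0.3, 0.1, 0.9]
width: 0.702
time_s: 3.35
eef_pos: [0.4388, -0.2846, 0.0224]
ee_rot: [179.9, -0.0, 17.4]
ft_force: [-1.8, -0.2, 7.2]
width: 0.453
```

Width 0.453 is about 41.7 mm, so it is on the neck. I'll lift and carry it over the spindle.

```bash
python3 -m handwheel '[{"jaw":1,"offset":[0,0,4],"twist":0},{"jaw":1,"offset":[0,0,8],"twist":0},{"jaw":1,"offset":[0,0,12],"twist":0},{"jaw":1,"offset":[0,0,15],"twist":0},{"jaw":1,"offset":[0,0,15],"twist":0}]'
python3 -m handwheel '[{"jaw":1,"offset":[1,4,0],"twist":0},{"jaw":1,"offset":[2,8.5,0],"twist":0},{"jaw":1,"offset":[3,13,0],"twist":0},{"jaw":1,"offset":[4,17.5,0],"twist":0},{"jaw":1,"offset":[5,22,0],"twist":0},{"jaw":1,"offset":[6,26.5,0],"twist":0},{"jaw":1,"offset":[7,31,0],"twist":0},{"jaw":1,"offset":[8,35.5,0],"twist":0},{"jaw":1,"offset":[9,40,0],"twist":0},{"jaw":1,"offset":[10,44,0],"twist":0},{"jaw":1,"offset":[10.9,46.6,0],"twist":0},{"jaw":1,"offset":[10.9,46.6,0],"twist":0}]'
python3 -m handwheel '[{"jaw":1,"offset":[0,0,0],"twist":0},{"jaw":1,"offset":[0,0,0],"twist":0},{"jaw":1,"offset":[0,0,0],"twist":0}]'
python3 - <<'E'
from h import *
s=arm.get_state();print(s['joint_positions'],s['eef_pos'],s['ft_force'])
g=lambda n,u,v:cv2.resize(eyes.snapshot(n)[v-40:v+40,u-40:u+40],(400,400),interpolation=cv2.INTER_CUBIC)
u=[int(i) for i in proj("scene",s['eef_pos'])];w=[int(i) for i in proj("top",s['eef_pos'])];print(u,w)
u[1]+=15
cv2.imwrite("pics/s4.png",np.hstack([g("scene",*u),g("top",*w)]))
E
```

```text
time_s: 3.85
eef_pos: [0.441, -0.2855, 0.1756]
ee_rot: [179.6, -0.2, 17.4]
ft_force: [1.1, -0.6, -2.6]
width: 0.45
time_s: 5.05
eef_pos: [0.5463, 0.1876, 0.1702]
ee_rot: [-179.8, 0.0, 17.8]
ft_force: [-0.4, 0.6, -3.2]
width: 0.452
time_s: 5.35
eef_pos: [0.5472, 0.1798, 0.171]
ee_rot: [179.9, 0.1, 17.3]
ft_force: [0.2, 0.6, -2.9]
width: 0.448
[  10.23672292   28.22610228  -40.49602454  102.30274694   21.40645174
   57.47743322 -111.37256586] [0.54715722 0.17978805 0.17096102] [ 0.24262848  0.57761101 -2.88071391]
[315, 150] [191, 203]
```

View pics/s4.png

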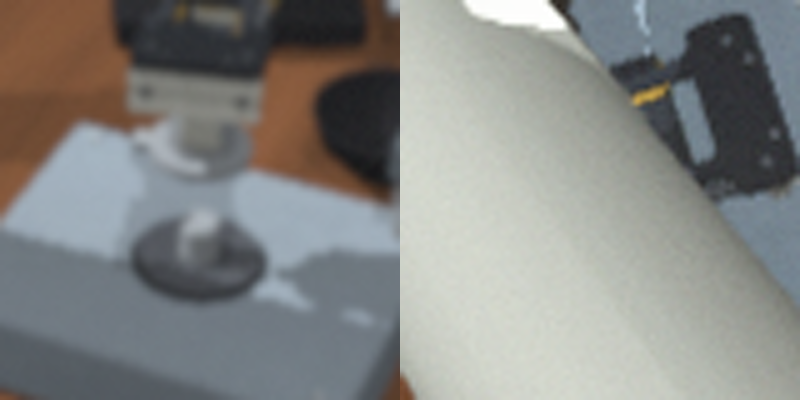

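In the scene view the hub flange centre, crop (195,150), lies straight above the seat centre (199,255). I'll shift by 1 mm, descend to just above the spindle's end, then feel.

```bash
python3 -m handwheel '[{"jaw":1,"offset":[0.1,0.1,-2],"twist":0},{"jaw":1,"offset":[0.1,0.1,-4],"twist":0},{"jaw":1,"offset":[0.1,0.1,-5],"twist":0},{"jaw":1,"offset":[0.1,0.1,-5],"twist":0},{"jaw":1,"offset":[0.1,0.1,-5.2],"twist":0},{"jaw":1,"offset":[0.1,0.1,-5.4],"twist":0},{"jaw":1,"offset":[0.1,0.1,-5.5],"twist":0},{"jaw":1,"offset":[0.1,0.1,-5.6],"twist":0},{"jaw":1,"offset":[0.1,0.1,-5.6],"twist":0}]'; python3 - <<'E'
from h import *
s=arm.get_state();print(s['eef_pos'],s['ft_force'],s['ft_torque'])
E
```

```text
time_s: 6.35
eef_pos: [0.5486, 0.1828, 0.1159]
ee_rot: [180.0, -0.0, 17.4]
ft_force: [0.3, 0.3, -3.9]
width: 0.453
[0.54855631 0.18278213 0.11588293] [ 0.2778014   0.31879571 -3.89039812] [0.03395533 0.01540579 0.02567228]
```

```bash
python3 -m handwheel '[{"jaw":1,"offset":[0,0,-0.2],"twist":0},{"jaw":1,"offset":[0,0,-0.3],"twist":0},{"jaw":1,"offset":[0,0,-0.4],"twist":0},{"jaw":1,"offset":[0,0,-0.4],"twist":0}]';python3 -m handwheel '[{"jaw":1,"offset":[0,0,-0.15],"twist":0},{"jaw":1,"offset":[0,0,-0.3],"twist":0},{"jaw":1,"offset":[0,0,-0.3],"twist":0},{"jaw":1,"offset":[0,0,-0.3],"twist":0}]'; python3 - <<'E'
from h import *
s=arm.get_state();print(s['eef_pos'],s['ft_force'],s['ft_torque'])
E
```

```text
time_s: 6.75
eef_pos: [0.5484, 0.1828, 0.1115]
ee_rot: [-180.0, 0.0, 17.4]
ft_force: [-0.1, 0.1, -3.3]
width: 0.451
time_s: 7.15
eef_pos: [0.5484, 0.1828, 0.1087]
ee_rot: [180.0, 0.0, 17.4]
ft_force: [0.7, 0.6, -2.8]
width: 0.449
[0.54843472 0.18277553 0.10867647] [ 0.73184983  0.59129625 -2.76816231] [ 0.03503313 -0.00157461 -0.04912168]
```

The hub is over the spindle's end with no side force. I'll go down gently to meet the tab.

```bash
python3 -m handwheel '[{"jaw":1,"offset":[0,0,-0.1],"twist":0},{"jaw":1,"offset":[0,0,-0.15],"twist":0},{"jaw":1,"offset":[0,0,-0.2],"twist":0},{"jaw":1,"offset":[0,0,-0.2],"twist":0},{"jaw":1,"offset":[0,0,-0.2],"twist":0}]'; python3 -m handwheel '[{"jaw":1,"offset":[0,0,-0.05],"twist":0},{"jaw":1,"offset":[0,0,-0.1],"twist":0},{"jaw":1,"offset":[0,0,-0.1],"twist":0}]'
```

```text
time_s: 7.65
eef_pos: [0.5485, 0.1828, 0.1067]
ee_rot: [180.0, 0.0, 17.4]
ft_force: [-0.1, 0.0, -3.2]
width: 0.45
time_s: 7.95
eef_pos: [0.5484, 0.1827, 0.1056]
ee_rot: [180.0, 0.0, 17.4]
ft_force: [0.6, 0.6, -2.5]
width: 0.449
```

```bash
for i in 1; do python3 -m handwheel '[{"jaw":1,"offset":[0,0,-0.05],"twist":0},{"jaw":1,"offset":[0,0,-0.1],"twist":0},{"jaw":1,"offset":[0,0,-0.1],"twist":0}]'; done; python3 -m handwheel '[{"jaw":1,"offset":[0,0,-0.05],"twist":0},{"jaw":1,"offset":[0,0,-0.1],"twist":0},{"jaw":1,"offset":[0,0,-0.1],"twist":0}]'
```

```text
time_s: 8.25
eef_pos: [0.5484, 0.1827, 0.1046]
ee_rot: [-180.0, 0.0, 17.4]
ft_force: [1.2, -0.5, -2.7]
width: 0.449
time_s: 8.55
eef_pos: [0.5484, 0.1828, 0.1037]
ee_rot: [-180.0, 0.0, 17.4]
ft_force: [0.3, 0.5, -1.2]
width: 0.452
```

```bash
python3 -m handwheel '[{"jaw":1,"offset":[0,0,-0.05],"twist":0},{"jaw":1,"offset":[0,0,-0.1],"twist":0},{"jaw":1,"offset":[0,0,-0.1],"twist":0}]';  python3 - <<'E'
from h import *
s=arm.get_state();print(s['eef_pos'],s['ft_force'],s['ft_torque'])
E
```

```text
time_s: 8.85
eef_pos: [0.5484, 0.1828, 0.1026]
ee_rot: [-180.0, 0.0, 17.4]
ft_force: [0.4, -0.3, -3.6]
width: 0.448
[0.548397   0.18276692 0.10263446] [ 0.41521272 -0.25202436 -3.55858274] [ 0.01729249 -0.02616934 -0.00423615]
```

No contact 5 mm below the expected tab stop, so the tab seems to be in the keyway already. I'll continue down, watching the force.

```bash
python3 -m handwheel '[{"jaw":1,"offset":[0,0,-0.1],"twist":0},{"jaw":1,"offset":[0,0,-0.2],"twist":0},{"jaw":1,"offset":[0,0,-0.3],"twist":0},{"jaw":1,"offset":[0,0,-0.3],"twist":0}]';python3 -m handwheel '[{"jaw":1,"offset":[0,0,-0.1],"twist":0},{"jaw":1,"offset":[0,0,-0.2],"twist":0},{"jaw":1,"offset":[0,0,-0.3],"twist":0},{"jaw":1,"offset":[0,0,-0.3],"twist":0}]';  python3 - <<'E'
from h import *
s=arm.get_state();print(s['eef_pos'],s['ft_force'],s['ft_torque'])
E
```

```text
time_s: 9.25
eef_pos: [0.5484, 0.1828, 0.0996]
ee_rot: [-180.0, 0.0, 17.4]
ft_force: [-0.2, -0.1, -2.7]
width: 0.447
time_s: 9.65
eef_pos: [0.5484, 0.1828, 0.0966]
ee_rot: [-180.0, 0.0, 17.4]
ft_force: [-0.7, -0.6, -2.7]
width: 0.446
[0.54844526 0.18277866 0.09657276] [-0.6504798  -0.58589135 -2.65005277] [ 0.03017517 -0.01621424  0.01498838]
```

```bash
python3 -m handwheel '[{"jaw":1,"offset":[0,0,-0.1],"twist":0},{"jaw":1,"offset":[0,0,-0.2],"twist":0},{"jaw":1,"offset":[0,0,-0.3],"twist":0},{"jaw":1,"offset":[0,0,-0.3],"twist":0}]';python3 -m handwheel '[{"jaw":1,"offset":[0,0,-0.1],"twist":0},{"jaw":1,"offset":[0,0,-0.15],"twist":0},{"jaw":1,"offset":[0,0,-0.2],"twist":0},{"jaw":1,"offset":[0,0,-0.2],"twist":0}]'
```

```text
time_s: 10.05
eef_pos: [0.5484, 0.1828, 0.0936]
ee_rot: [-180.0, 0.0, 17.4]
ft_force: [0.3, 0.2, -3.3]
width: 0.452
time_s: 10.45
eef_pos: [0.5484, 0.1828, 0.0917]
ee_rot: [-180.0, 0.0, 17.4]
ft_force: [-1.0, 0.1, -1.9]
width: 0.446
```

```bash
python3 -m handwheel '[{"jaw":1,"offset":[0,0,-0.05],"twist":0},{"jaw":1,"offset":[0,0,-0.1],"twist":0},{"jaw":1,"offset":[0,0,-0.1],"twist":0}]';python3 -m handwheel '[{"jaw":1,"offset":[0,0,-0.05],"twist":0},{"jaw":1,"offset":[0,0,-0.05],"twist":0},{"jaw":1,"offset":[0,0,-0.05],"twist":0}]'
```

```text
time_s: 10.75
eef_pos: [0.5485, 0.1828, 0.0912]
ee_rot: [180.0, -0.0, 17.4]
ft_force: [-2.4, -0.8, 3.5]
width: 0.45
time_s: 11.05
eef_pos: [0.5486, 0.1828, 0.0908]
ee_rot: [180.0, -0.0, 17.4]
ft_force: [-3.1, -0.6, 5.5]
width: 0.452
```

```bash
python3 - <<'E'
from h import *
s=arm.get_state();print(s['eef_pos'],s['ft_force'])
g=lambda n,u,v:cv2.resize(eyes.snapshot(n)[v-30:v+30,u-40:u+40],(800,600),interpolation=cv2.INTER_CUBIC)
cv2.imwrite("pics/s5.png",g("scene",315,165))
E
```

```text
[0.54857148 0.18284622 0.09075145] [-3.06851192 -0.59928482  5.54184207]
```

View pics/s5.png

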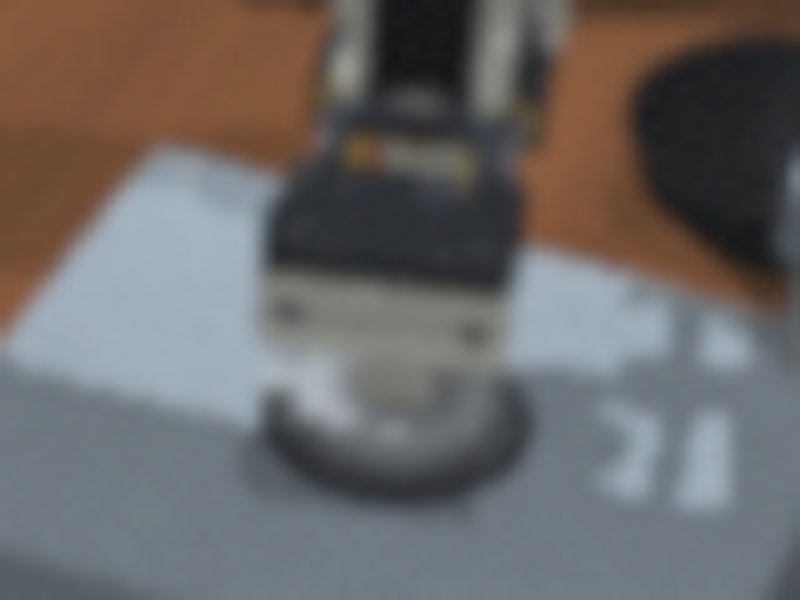

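Contact came at TCP z ≈ 0.0912 (predicted 0.0914), and the hub flange lies on the seat, centred at (398,430). I'll ease off slightly, release and lift.

```bash
python3 -m handwheel '[{"jaw":1,"offset":[0,0,0.05],"twist":0},{"jaw":0.3,"offset":[0,0,0.05],"twist":0},{"jaw":0.3,"offset":[0,0,0.05],"twist":0},{"jaw":0.3,"offset":[0,0,0.05],"twist":0},{"jaw":0.3,"offset":[0,0,0.05],"twist":0},{"jaw":0.3,"offset":[0,0,0.05],"twist":0}]' && python3 -m handwheel '[{"jaw":0.3,"offset":[0,0,2],"twist":0},{"jaw":0.3,"offset":[0,0,5],"twist":0},{"jaw":0.3,"offset":[0,0,10],"twist":0},{"jaw":0.3,"offset":[-4,-3,13],"twist":0},{"jaw":0.3,"offset":[-6,-8,13],"twist":0},{"jaw":0.3,"offset":[-8,-13,13],"twist":0},{"jaw":0.3,"offset":[-10,-18,13],"twist":0},{"jaw":0.3,"offset":[-10,-22,13],"twist":0},{"jaw":0.3,"offset":[-10,-26,13],"twist":0},{"jaw":0.3,"offset":[-10,-26,13],"twist":0},{"jaw":0.3,"offset":[-10,-26,13],"twist":0},{"jaw":0.3,"offset":[-10,-26,13],"twist":0}]'
python3 - <<'E'
from h import *
g=lambda n,u,v:cv2.resize(eyes.snapshot(n)[v-30:v+30,u-30:u+30],(400,400),interpolation=cv2.INTER_CUBIC)
cv2.imwrite("pics/s6.png",np.hstack([g("scene",315,168),g("top",197,208)]))
print(proj("scene",[.548,.181,.118]),proj("scene",[.548,.181,.134]),proj("top",[.548,.181,.118]))
E
```

```text
time_s: 11.7
eef_pos: [0.5485, 0.1828, 0.0906]
ee_rot: [-180.0, 0.0, 17.4]
ft_force: [0.6, -0.1, -0.3]
width: 0.698
time_s: 12.9
eef_pos: [0.4487, -0.076, 0.2208]
ee_rot: [-180.0, -0.0, 17.5]
ft_force: [-0.2, 0.6, -0.4]
width: 0.703
(np.float64(314.64400511732276), np.float64(163.8369767738252)) (np.float64(314.9404899108219), np.float64(159.7075483213414)) (np.float64(194.73596197956903), np.float64(206.2200299649784))
```

View pics/s6.png

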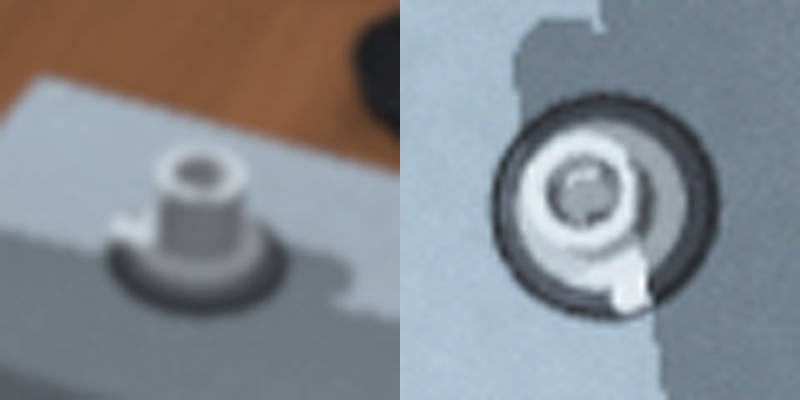

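The hub's rim centre is at (315,163.8) in the scene view. A fully home hub was predicted at (314.6,163.8), and one stuck 16 mm high at row 159.7. The flange looks flat and concentric with the seat. I'm handing in the job.

```bash
python3 -c "
from cell import workorder;print(workorder.job_done())"
```

```text
the job is handed in; nothing more can be done
None
```

The hub is on the tester's spindle with its tab in the keyway and its flange flat on the seat. I released it, moved the arm away and handed the job in at about 13 s.

- **Turning:** I made no turning search. The pictures put the hub's ear at about -163° and the keyway at about -162°. The tab went straight into the keyway on the way down, with no contact felt at the 16 mm stop.
- **Seating:** First contact came at TCP z ≈ 0.0912 m, where 0.0914 m was predicted for fully home. I pressed with only about 8 N before easing off and letting go.
- **Last checks:** The final pictures show the hub's rim at (315,163.8), matching the fully-home prediction of (314.6,163.8), and the flange centred on the seat. The wrist force was back to about zero after release.
- **Bystanders:** I did not look at the other things again at the end. The force readings at the end of each move showed no unexpected contact.
- **Disagreement:** Before the grasp, the gripper's place in the scene picture seemed not to match my prediction. Overlaying the gripper's outline showed I had misread the picture, and the calibration was fine.

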